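# Refit the drive guard and reset the tripped cut-out

### The arm

A 6-joint arm with a two-finger parallel gripper is mounted at the origin on a cart in front of the work surface, level with it; the furniture and walls round the work are solid. World frame = base frame: x ahead of the robot, y to its left, z up, the work surface at z = 0. Lengths are in m, angles in degrees, forces in N, time in s.
With the tool pointing down it reaches from about 0.325 to 0.85 m from the base axis. Payload 4.4 kg.
Tool frame: the origin (TCP) lies between the finger pads; the fingertips stand 19 mm ahead of it and the grasp point (between the pads) is the TCP; z points along the fingers, y is the direction in which the jaws open and shut (so a half turn about z gives the same grasp; the last joint's range is limited). The gripper opens to 94 mm and grips with 3 to 60 N. Pads are 16 mm wide; open, the fingers measure 119 mm over their backs; the gripper's body (75 mm by 177 mm) begins 78 mm behind the grasp point.
Start: joints at [57.84, 11.837, 88.321, -0, 79.842, -8.623], TCP at [0.23, 0.527, 0.224] pointing down, gripper open.
Joint ranges: [-156.59, 156.59], [-49.26, 127.26], [12.9, 141.05], [-63.56, 243.56], [4.71, 150.69], [-161.64, 161.64]. Speed limits (degrees/s): [159.86, 159.86, 180, 180, 180, 180].

### API

Orientations are given as [roll, pitch, yaw] about the fixed x, y, z axes, in that order (R = Rz(yaw) Ry(pitch) Rx(roll)).
In Python, from cell import * gives the robot as it stands.
- The arm moves only by the shell command python3 -m inch 'ROWS' [FORCE]. ROWS is JSON, a list of rows, each an object of numbers: "dx", "dy", "dz": the shift along the world's x, y, z in mm; "roll": the turn about the world's z in degrees; "gripper": the opening, from 0 (shut) to 1 (fully open). In form: [{"dx": .., "dy": .., "dz": .., "roll": .., "gripper": ..}, ...]. A call has 1 to 12 rows; each row is the pose to reach, as a shift and turn from the pose commanded when the call began; what a row does not reach only later rows make up. A row lasts 1/12 s, in which the tool goes at most 41.7 mm and 7.16 degrees, less where a joint would pass 70% of its speed; a pose out of reach is approached as far as the arm can. A call with a gripper value outside its range is refused whole. The fingers move at their own pace and stop on an object; FORCE is the grip in N (left out, the last holds). Time passes only in rows, so rows that repeat a pose let the fingers close. It gives the time, the measured TCP pose, the force and the opening at its end, in the units of the state.
- observe(): the state, without advancing time (a new reading comes with each control period).
- camera(name): name is "scene" or "top" or "wrist"; returns (picture, depth): 384x512x3 uint8, blue, green, red; 384x512 float32, m along the optical axis (not along the pixel's ray), 0 where there is no reading.
- get_calibration(name): a dict with "fx", "fy", "cx", "cy" (pixels), "R" (3x3) and "t" (3): a world point X has camera coordinates R X + t. Camera axes: x right, y down, z forward; pixel columns grow to the right and rows downward; lengths in m; the calibration is good to about 2 mm. The wrist camera is an equidistant fisheye: a pixel r from the principal point sees the ray r / f radians off the axis. A picture is of the moment at which its call begins: read the wrist's pose just before it. get_calibration takes no time and is no camera call; for the wrist camera it gives the pose at the moment of the call.
- sign_off(): hands the job in, once; it reports no verdict.
The state is a dict: "t": time; "qpos": joint angles; "joint_vel": joint speeds; "joint_efforts": joint torques, N m; "ee_pos": TCP position; "eef_rot": TCP orientation; "force": force on the tool from outside, world axes, zero at the start; "wrist_torque": the same for the moment, N m; "finger_gap": finger opening in m.
Only numpy, scipy, OpenCV 4.12 (cv2) and the standard library are available. Lean on these libraries where they do the work, as an engineer would, in place of code of your own. Each camera call takes 0.05 s, during which the arm holds its last target.

### The job

The little gear drive has tripped its cut-out. Take the metal guard plate from its parking stand and put it back over the gears: tilt its foot into the slot at the front of the drive, then straighten it up under the two ears and leave it standing there, centred in the slot. After that reset the cut-out: push the lever fully off (to its stop on the robot's side), then throw it fully on (to its stop on the far side), and disturb nothing else on the worktop.

Things in the scene. Friction and masses are not known exactly. Their poses are not given: they have to be found in the camera images.
- guard_centre (a point): centre (half-way up) of the guard: plain aluminium plate 8 mm thick, 150 mm wide, 110 mm high to its square shoulders, with a tab 56 mm wide rising 40 mm more from the middle of the top (150 mm in all; tab 35 to 75 mm above this point). About 150 g, front and back alike. Starts upright in its stand. Grasp the tab across its thickness. x = plate normal, y = width, z = up the plate.
- guard_foot (a point): middle of the guard's bottom (foot) edge, 75 mm below guard_centre; same axes
- stand_groove (a point): middle of the floor of the groove in the low grey parking stand (fixed, 64 x 180 mm, 26 mm high) that holds the guard's foot at the start: floor 10 mm above the worktop, groove 16 mm deep, 11 mm wide; lift the guard straight up. Site y = along the groove
- drive_slot (a point): middle of the floor of the guard slot at the front of the gear drive (fixed): a groove 20 mm wide (x -10 to +10), 12 mm deep, 170 mm long with open ends, floor 12 mm above the worktop. x = level, into the machine (away from the robot, turned with the drive), y = along the slot, z up. The gears and motor behind stay lower than 90 mm above this floor
- ear_gap (a point): middle of the gap between the drive's two ears, at the height of their undersides, 116 mm above drive_slot. Each ear covers y 52 to 82 mm to either side, 10 mm thick, from x = -16 mm (front) back to a square post with its front face at x = +12 mm. The fitted guard has its shoulders below the ears and leans back on the posts by 2 to 8 degrees, its tab up in the gap. Axes as drive_slot
- ear_front (a point): middle of the line joining the front edges of the ears' undersides (16 mm in front of ear_gap). The ears bar the plate from being lowered straight down: with its top leaning toward the robot (drive's -x) by about 15 to 30 degrees, slide it down along its own plane, passing in front of this line and under the ears, till its foot is in the slot; then straighten it
- lever (a joint): angle of the cut-out lever from upright, rad: -0.75 = off stop (leaning to the robot's side, the box's -x), +0.75 = on stop (leaning away, +x), about 0 = tripped, where it starts. It stays where it is left; about 2 N at the handle moves it. A mechanism inside blocks it at about +0.3 until it has been pushed right to the off stop once
- lever_grip (a point): centre of the lever's black handle bar, a level cylinder 18 mm thick and 64 mm long on a steel stem 12 x 16 mm, 100 mm from the pivot; moves with the lever. y = along the bar, z = along the stem
- lever_pivot (a point): pivot of the lever, 50 mm above the worktop, in the middle of the grey switch box (fixed, 160 x 100 mm, 76 mm high). x = level, the way the lever swings to on; y = pivot axis; z up. At angle q the bar's centre is at x = 100 sin q, z = 100 cos q mm from here
- beaker: bystander: small clear beaker, 52 mm wide, 70 mm high; origin at its base
- brown_bottle: bystander: bottle with white cap, 50 mm wide, 119 mm high; origin at its base
- cylinder: bystander: measuring cylinder, foot 55 mm, 154 mm high; origin at its base
- spout_pot: bystander: white pot with a spout, 72 mm wide, 88 mm high; origin at its base

How it is judged (in metres and radians):
On the way, in this order (a step that is already met when the one before it is completed fails the run):
1. the guard stands upright in the slot, under the ears (x of guard_foot in the frame of drive_slot between -0.011 and 0.011 m and y of guard_foot in the frame of drive_slot between -0.015 and 0.015 m and z of guard_foot in the frame of drive_slot between -0.004 and 0.004 m and angle between guard_centre's own z axis and vertical below 0.2 rad), for 0.3 s.
2. the lever is pushed fully off (value of joint lever below -0.67 rad), for 0.05 s.
3. the lever is thrown fully on (value of joint lever above 0.67 rad), for 0.05 s.
At the end, for the whole second after the job is handed in: The guard stands in the slot of the drive: foot within 4 mm of the slot floor's height, within 11 mm of the slot's centre line and within 15 mm of its middle along it, upright to within 0.2 rad; the lever is on, above 0.65 rad (all of step 1 and value of joint lever above 0.65 rad); the robot touches nothing.
It fails at once if a bystander was moved by more than 20 mm (distance of any of beaker, brown_bottle, cylinder, spout_pot from where it was at the start of the episode above 0.02 m).
It also fails if it takes over 58 s, if anything falls off the work surface, if the arm or the gripper's body presses on something with over 40 N, if the wrist force passes 120 N, or if a joint passes its speed limit or range.

## Working session

There is one attempt and no reset: what is moved stays moved. The work goes in short steps, Python scripts to look and compute and a shell command to move; the robot and the scene stay as the last step left them, time stands still between calls to the robot, and variables do not carry over. Pictures are saved under pics/ and viewed, and the job is handed in when it is done.

```bash
mkdir -p pics; ls; cat > h.py <<'E'
from cell import *
import numpy as np, cv2, pickle
def snap(n,tag):
    cal=get_calibration(n); im,d=camera(n)
    cv2.imwrite(f'pics/{tag}.png',im); pickle.dump((cal,im,d),open(f'pics/{tag}.pkl','wb'))
def load(tag): return pickle.load(open(f'pics/{tag}.pkl','rb'))
def cloud(tag):
    c,im,d=load(tag); v,u=np.mgrid[0:d.shape[0],0:d.shape[1]]
    P=np.stack([(u-c['cx'])/c['fx']*d,(v-c['cy'])/c['fy']*d,d],-1)
    W=(P-c['t'])@np.array(c['R']); W[d<=0]=np.nan
    return W,im
def crop(tag,u0,v0,u1,v1,s,out):
    im=load(tag)[1][v0:v1,u0:u1]; cv2.imwrite(f'pics/{out}.png',cv2.resize(im,None,fx=s,fy=s,interpolation=cv2.INTER_CUBIC))
E
python3 - <<'E'
from h import *
for n in('scene','top'): snap(n,n+'0')
s=observe(); print(s['t'],s['ee_pos'],s['eef_rot'],s['finger_gap'],s['force'])
E
```

```text
pics
0.1 [0.22928417 0.5265849  0.22340075] [-1.79886830e+02 -1.60849233e-02  1.56464547e+02] 0.09441097779166968 [ 0.18831032  0.2670111  -0.57825263]
```

View pics/scene0.png

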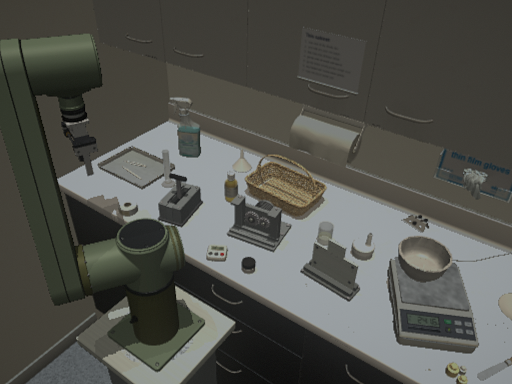

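View pics/top0.png

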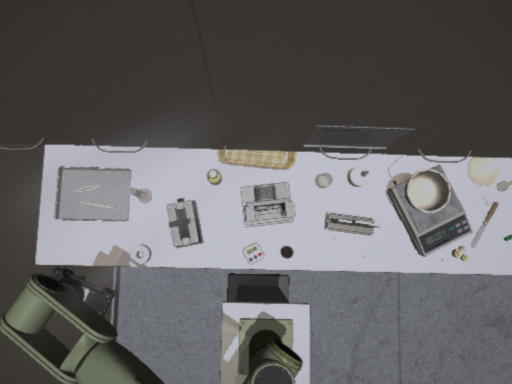

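The scene picture shows the switch box at (180,203), the drive at (260,222) and the guard in its stand at (332,268). The beaker (325,233) and the pot (363,247) are behind the stand, the bottle is at (231,188), and the cylinder at (167,170). Next I'll enlarge the crops.

```bash
python3 - <<'E'
from h import *
crop('top0',150,160,400,270,3.1,'topc')
crop('scene0',140,140,390,310,3.1,'scenec')
W,im=cloud('top0')
for (u,v) in [(250,230),(150,220),(350,250),(268,215),(350,222),(183,222)]:
    print(u,v,np.round(W[v,u]*1000))
c=load('top0')[0]; print(c['fx'],c['t'],np.round(c['R'],3))
E
```

```text
250 230 [412.  66.  -5.]
150 220 [439. 434.   1.]
350 250 [ 347. -305.    2.]
268 215 [468.   1.  10.]
350 222 [ 445. -271.  119.]
183 222 [430. 286. 159.]
366.03273628208217 [0.04066609 0.52426026 1.31141827] [[ 0.024 -0.999  0.025]
 [-0.995 -0.026 -0.098]
 [ 0.099 -0.023 -0.995]]
```

View pics/topc.png

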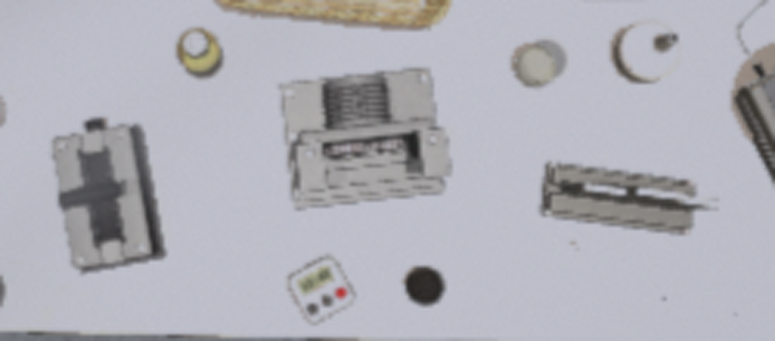

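View pics/scenec.png

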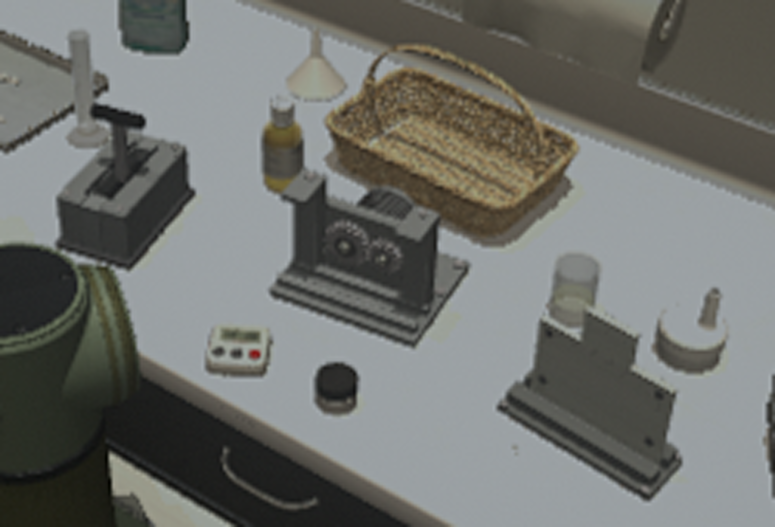

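The crops show everything clearly. Now I'll fit shapes to the depth data.

```bash
python3 - <<'E'
from h import *
for tag in('top0','scene0'):
    W,im=cloud(tag); P=W.reshape(-1,3)*1000; P=P[np.isfinite(P).all(1)]
    def sel(x0,x1,y0,y1,z0,z1):
        m=(P[:,0]>x0)&(P[:,0]<x1)&(P[:,1]>y0)&(P[:,1]<y1)&(P[:,2]>z0)&(P[:,2]<z1); return P[m]
    def rep(n,Q):
        if len(Q)<5: print(tag,n,len(Q));return
        r=cv2.minAreaRect(Q[:,:2].astype(np.float32)); print(tag,n,len(Q),np.round(r[0],1),np.round(r[1],1),round(r[2],1),'z med',np.round(np.median(Q[:,2]),1))
    rep('table',sel(330,360,-150,200,-20,20))
    rep('guard50-105',sel(360,540,-380,-170,50,108))
    rep('guardtab',sel(360,540,-380,-170,125,165))
    rep('stand',sel(360,540,-380,-170,18,34))
    rep('ears',sel(380,560,-120,120,128,148))
    rep('drivebase',sel(380,600,-130,130,15,30))
    rep('box',sel(340,560,200,400,66,86))
    rep('bar',sel(340,560,200,400,145,170))
E
```

```text
top0 table 693 [345.3  25. ] [ 29.7 349.9] 0.3 z med 0.3
top0 guard50-105 57 [ 439.8 -304.2] [150.5   7.2] 81.3 z med 79.1
top0 guardtab 54 [ 443.4 -303.8] [53.8  8.3] 83.7 z med 156.9
top0 stand 433 [ 443.9 -298.9] [167.6  51.1] 83.8 z med 24.8
top0 ears 281 [473.6   1.9] [ 52.1 164.3] 8.2 z med 137.6
top0 drivebase 311 [508.6   5.6] [148.5 170.2] 7.5 z med 22.1
top0 box 872 [428.7 302.1] [149.4  90.3] 12.3 z med 74.2
top0 bar 110 [427. 302.] [17.4 64.7] 12.4 z med 156.7
scene0 table 541 [344.9  25. ] [ 29.9 349.9] 0.0 z med -1.5
scene0 guard50-105 644 [ 438.5 -305.3] [150.3  11.2] 84.9 z med 79.8
scene0 guardtab 192 [ 441.9 -305.7] [58.1 14.9] 83.7 z med 144.6
scene0 stand 453 [ 440.8 -298.1] [164.9  53.3] 84.2 z med 24.1
scene0 ears 221 [4.697e+02 4.000e-01] [ 57.3 163.6] 7.7 z med 135.3
scene0 drivebase 443 [496.7   3. ] [129.1 176.3] 11.5 z med 20.5
scene0 box 545 [427.6 298.8] [159.1  91.3] 11.4 z med 72.4
scene0 bar 81 [424.  298.9] [23.5 65.9] 18.0 z med 153.5
```

```bash
python3 -m inch '[{"dx":0,"dy":0,"dz":100},{"dx":0,"dy":0,"dz":146},{"dx":120,"dy":-227,"dz":146},{"dx":120,"dy":-227,"dz":146},{"dx":120,"dy":-227,"dz":146},{"dx":120,"dy":-227,"dz":146},{"dx":120,"dy":-227,"dz":146},{"dx":120,"dy":-227,"dz":146},{"dx":120,"dy":-227,"dz":146},{"dx":120,"dy":-227,"dz":146}]'
python3 - <<'E'
from h import *
snap('wrist','w0'); print(observe()['t'])
E
```

```text
0.15schema error: expected keys dx, dy, dz, roll, gripper
```

View pics/w0.png

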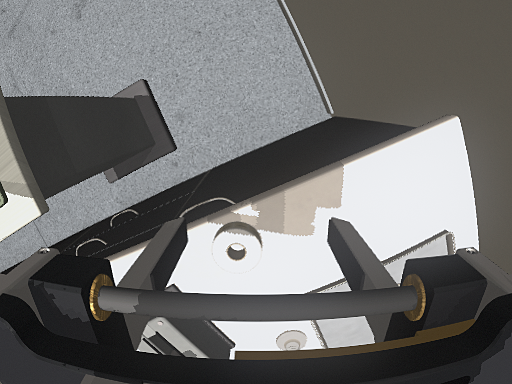

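The move was refused because every row needs all the keys, so nothing moved. The wrist view looks past the fingers toward the robot's side: fingers at (165,260) and (355,260).

```bash
python3 -m inch '[{"dx":0,"dy":0,"dz":41,"roll":0,"gripper":1},{"dx":0,"dy":0,"dz":82,"roll":0,"gripper":1},{"dx":10,"dy":-20,"dz":116,"roll":4,"gripper":1},{"dx":120,"dy":-227,"dz":146,"roll":17,"gripper":1},{"dx":120,"dy":-227,"dz":146,"roll":17,"gripper":1},{"dx":120,"dy":-227,"dz":146,"roll":17,"gripper":1},{"dx":120,"dy":-227,"dz":146,"roll":17,"gripper":1},{"dx":120,"dy":-227,"dz":146,"roll":17,"gripper":1},{"dx":120,"dy":-227,"dz":146,"roll":17,"gripper":1},{"dx":120,"dy":-227,"dz":146,"roll":17,"gripper":1}]'
python3 - <<'E'
from h import *
snap('wrist','w1'); print(observe()['t'])
E
```

```text
t: 0.98
ee_pos: [0.352, 0.2963, 0.3713]
eef_rot: [-179.9, 0.2, 173.1]
force: [0.4, 0.5, 0.0]
finger_gap: 0.0944
1.0333
```

View pics/w1.png

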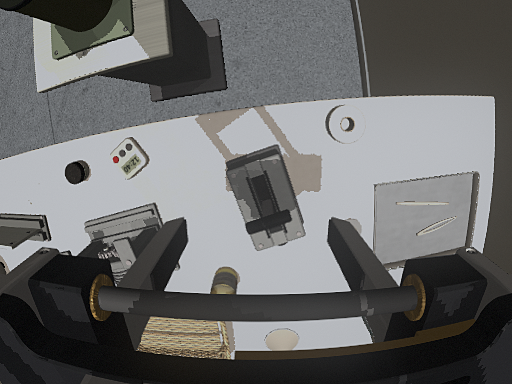

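The switch box shows at (265,198) with the lever bar at (268,222). The drive is only partly visible at (125,240), so I'll move over it.

```bash
python3 -m inch '[{"dx":40,"dy":-290,"dz":0,"roll":0,"gripper":1},{"dx":40,"dy":-290,"dz":0,"roll":0,"gripper":1},{"dx":40,"dy":-290,"dz":0,"roll":0,"gripper":1},{"dx":40,"dy":-290,"dz":0,"roll":0,"gripper":1},{"dx":40,"dy":-290,"dz":0,"roll":0,"gripper":1},{"dx":40,"dy":-290,"dz":0,"roll":0,"gripper":1},{"dx":40,"dy":-290,"dz":0,"roll":0,"gripper":1},{"dx":40,"dy":-290,"dz":0,"roll":0,"gripper":1},{"dx":40,"dy":-290,"dz":0,"roll":0,"gripper":1}]'
cat >> h.py <<'E'
def fcloud(tag):
    c,im,d=load(tag); v,u=np.mgrid[0:d.shape[0],0:d.shape[1]]
    x=(u-c['cx'])/c['fx']; y=(v-c['cy'])/c['fy']; th=np.hypot(x,y)+1e-9; k=np.tan(th)/th
    P=np.stack([x*k*d,y*k*d,d],-1); W=(P-c['t'])@np.array(c['R']); W[(d<=0)|(th>1.2)]=np.nan
    return W*1000,im
def ray(c,u,v,z,fish=True):
    x=(u-c['cx'])/c['fx']; y=(v-c['cy'])/c['fy']
    if fish:
        th=np.hypot(x,y)+1e-9; k=np.tan(th)/th; x*=k;y*=k
    R=np.array(c['R']); o=-R.T@c['t']; r=R.T@np.array([x,y,1.]); return (o+r*(z-o[2])/r[2])*1000
def sel(P,x0,x1,y0,y1,z0,z1):
    P=P.reshape(-1,3);P=P[np.isfinite(P).all(1)]
    m=(P[:,0]>x0)&(P[:,0]<x1)&(P[:,1]>y0)&(P[:,1]<y1)&(P[:,2]>z0)&(P[:,2]<z1); return P[m]
def rep(n,Q):
    if len(Q)<5: print(n,len(Q));return
    r=cv2.minAreaRect(Q[:,:2].astype(np.float32)); print(n,len(Q),np.round(r[0],1),np.round(r[1],1),round(r[2],1),'z med',np.round(np.median(Q[:,2]),1))
E
python3 - <<'E'
from h import *
snap('wrist','w2'); print(observe()['t'])
for t in('w1','w2'):
    W,im=fcloud(t)
    rep('table',sel(W,330,360,-50,200,-20,20))
    rep('ears',sel(W,380,560,-120,120,128,148))
    rep('front lips',sel(W,380,480,-130,130,19,29))
    rep('slotfloor',sel(W,380,480,-130,130,7,16))
    rep('box',sel(W,340,560,200,400,66,86))
    rep('bar',sel(W,340,560,200,400,145,170))
E
```

```text
t: 1.78
ee_pos: [0.3898, 0.0091, 0.3699]
eef_rot: [179.9, -0.1, 173.2]
force: [0.5, -0.0, -1.1]
finger_gap: 0.0943
1.8333
table 1830 [345.   75.1] [249.6  30. ] 90.0 z med -0.5
ears 518 [475.    7.9] [ 51.9 156.7] 7.9 z med 136.6
front lips 563 [463.2   2.4] [ 44.4 170. ] 5.3 z med 22.6
slotfloor 994 [455.2   1.8] [ 49.4 181.3] 4.0 z med 10.8
box 3591 [430.9 303.6] [150.  90.] 12.3 z med 73.7
bar 585 [429.4 302.8] [17.7 62.6] 12.4 z med 156.2
table 2272 [345.  75.] [ 30.  249.9] 0.0 z med -0.5
ears 1437 [476.2   3.9] [ 52.8 163.8] 7.7 z med 136.8
front lips 844 [465.5   1.5] [ 42.8 169.2] 8.2 z med 22.8
slotfloor 1431 [453.3   1.3] [ 52.2 182.3] 1.7 z med 10.9
box 2807 [431.1 302.4] [150.2  90.4] 12.1 z med 73.8
bar 407 [429.3 301.9] [17.3 63.8] 12.6 z med 155.9
```

View pics/w2.png

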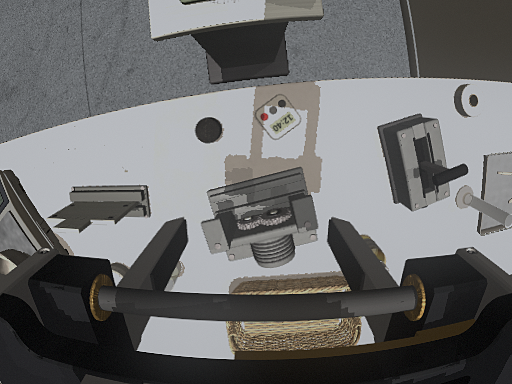

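The drive shows at (262,220), with its slot running from (208,200) to (305,178). The two ears lie behind the slot. Next I'll take a height profile in the drive's frame.

```bash
python3 - <<'E'
from h import *
W,im=fcloud('w2'); 
# yaw from ears & bar
for yaw in(7.9,):
    a=np.radians(yaw); R=np.array([[np.cos(a),np.sin(a)],[-np.sin(a),np.cos(a)]])
    Q=sel(W,370,620,-140,140,-20,170); q=Q.copy(); q[:,:2]=(Q[:,:2]-[455,0])@R.T
    e=q[(q[:,2]>128)&(q[:,2]<146)]
    print('ears x',np.percentile(e[:,0],[1,50,99]),'y',np.percentile(e[:,1],[0.5,99.5]),'z',np.median(e[:,2]))
    for s in(-1,1):
        ee=e[e[:,1]*s>0]; print(s,np.percentile(ee[:,0],[1,99]),np.percentile(ee[:,1],[.5,99.5]))
    for x in np.arange(-45,30,2):
        m=(abs(q[:,0]-x)<1)&(abs(q[:,1])<80)&(q[:,2]<60)
        if m.sum()>3: print(x,m.sum(),np.round(np.percentile(q[m,2],[20,50,80]),1), np.round(q[m,1].min()),np.round(q[m,1].max()))
crop('w2',180,140,360,280,4.4,'w2c')
E
```

```text
ears x [-4.36504709 19.30347323 46.34435989] y [-80.41536582  81.94954689] z 136.83994262866617
-1 [-4.15611375 46.9061566 ] [-80.59649491 -51.59023735]
1 [-4.48028205 45.94494469] [51.7542283  82.15997866]
-45 99 [-1.8 -1.2 -0.2] -79.0 80.0
-43 95 [-1.7 -1.1 -0.2] -80.0 79.0
-41 90 [-1.8 -1.2 -0.4] -79.0 79.0
-39 94 [-1.9 -1.1 -0.2] -79.0 79.0
-37 96 [-1.8 -1.  -0.3] -79.0 80.0
-35 94 [-1.6 -0.8  0. ] -80.0 80.0
-33 89 [-1.8 -1.1 -0.5] -78.0 79.0
-31 93 [-1.7 -0.8 -0.2] -79.0 78.0
-29 95 [-1.8 -1.   0. ] -79.0 78.0
-27 94 [-1.4 -0.8 -0. ] -79.0 80.0
-25 92 [-1.8 -1.  -0.2] -79.0 79.0
-23 90 [-2.  -1.2 -0.4] -80.0 78.0
-21 91 [-1.7 -1.1 -0.4] -78.0 80.0
-19 166 [-1.3  0.2  7. ] -79.0 80.0
-17 141 [ 4.5  9.6 10.9] -80.0 79.0
-15 107 [10.1 10.8 11.7] -78.0 79.0
-13 86 [10.2 10.7 11.7] -79.0 78.0
-11 196 [10.8 12.5 20. ] -80.0 80.0
-9 145 [17.1 22.1 23.3] -79.0 79.0
-7 100 [22.5 23.  23.8] -79.0 79.0
-5 99 [22.3 22.9 23.7] -79.0 78.0
-3 93 [22.2 22.9 23.6] -79.0 80.0
-1 102 [22.4 23.  23.6] -79.0 79.0
1 63 [21.5 22.3 23. ] -80.0 79.0
5 65 [10.7 11.3 11.9] -79.0 80.0
7 95 [10.4 11.1 11.9] -79.0 79.0
9 90 [10.3 11.  11.8] -78.0 79.0
11 86 [10.  10.9 11.6] -79.0 78.0
13 93 [10.4 11.1 11.7] -79.0 80.0
15 97 [10.1 10.9 11.7] -78.0 79.0
17 91 [10.1 10.9 11.6] -79.0 79.0
19 92 [10.3 10.9 11.7] -79.0 78.0
21 191 [10.9 13.5 19.3] -80.0 80.0
23 243 [19.3 22.8 33. ] -79.0 79.0
25 133 [22.8 24.8 43.2] -78.0 77.0
27 65 [22.4 23.2 23.9] -52.0 53.0
29 65 [22.3 23.  23.8] -51.0 52.0
```

View pics/w2c.png

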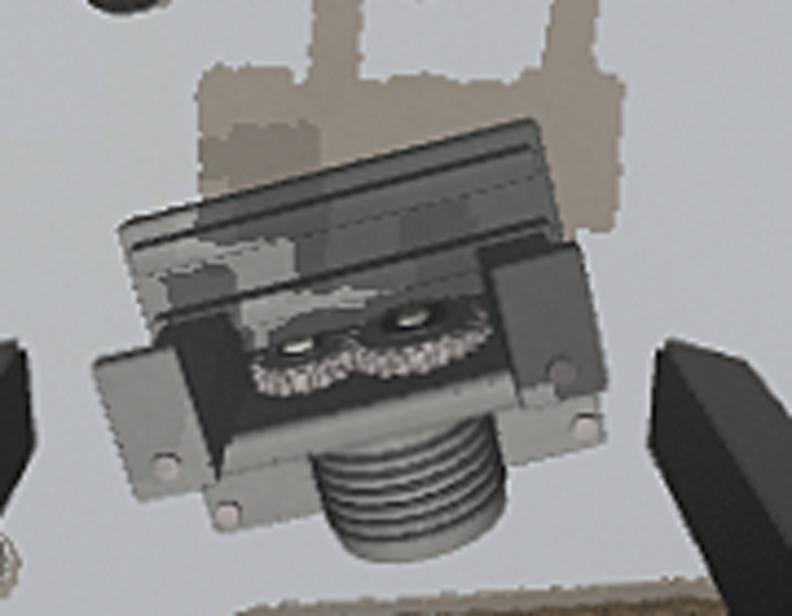

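```bash
python3 -m inch '[{"dx":10,"dy":-313,"dz":-40,"roll":0,"gripper":1},{"dx":10,"dy":-313,"dz":-40,"roll":0,"gripper":1},{"dx":10,"dy":-313,"dz":-40,"roll":0,"gripper":1},{"dx":10,"dy":-313,"dz":-40,"roll":0,"gripper":1},{"dx":10,"dy":-313,"dz":-40,"roll":0,"gripper":1},{"dx":10,"dy":-313,"dz":-40,"roll":0,"gripper":1},{"dx":10,"dy":-313,"dz":-40,"roll":0,"gripper":1},{"dx":10,"dy":-313,"dz":-40,"roll":0,"gripper":1},{"dx":10,"dy":-313,"dz":-40,"roll":0,"gripper":1}]'
python3 - <<'E'
from h import *
snap('wrist','w3'); s=observe(); print(s['t'],s['qpos'])
W,im=fcloud('w3')
rep('table',sel(W,330,360,-350,-200,-20,20))
rep('guard50-108',sel(W,360,540,-390,-170,50,108))
rep('guardtab',sel(W,360,540,-380,-170,118,165))
rep('tabtop',sel(W,360,540,-380,-170,153,165))
rep('stand',sel(W,360,540,-390,-170,18,34))
rep('all',sel(W,360,540,-400,-170,10,165))
E
```

```text
t: 2.58
ee_pos: [0.4007, -0.3041, 0.3284]
eef_rot: [179.9, -0.1, 173.5]
force: [-0.4, 0.8, 0.1]
finger_gap: 0.0941
2.6333 [-4.69174337e+01 -7.22472326e-01  8.97696827e+01  4.62719954e-02
  9.11266422e+01 -1.30443320e+02]
table 1649 [ 345.  -275.1] [149.7  29.9] 90.0 z med -0.9
guard50-108 1135 [ 442.3 -303.9] [149.4   1.6] 83.8 z med 81.9
guardtab 1110 [ 445.9 -304.1] [148.3   8.6] 83.9 z med 136.9
tabtop 370 [ 445.8 -303.9] [55.6  8.6] 84.2 z med 158.7
stand 1571 [ 441.7 -299.2] [168.9  42.2] 83.8 z med 24.9
all 4567 [ 433.1 -299.6] [173.3  49. ] 80.3 z med 65.9
```

View pics/w3.png

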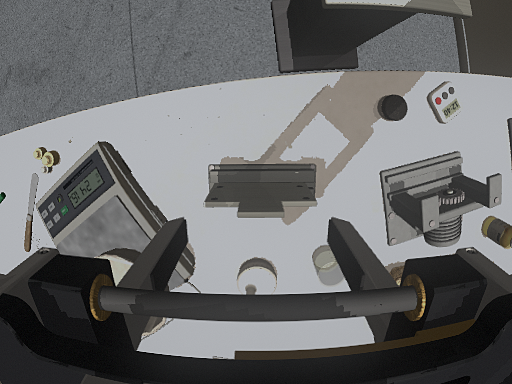

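The tab top fits at (446,-304), with plate yaw -6. The picture shows the tab at (261,208) between the open fingers. I'll move above it, then down, with the jaws across the tab's width. The moves allow no tilt, so the plate has to pivot about the jaw axis instead.

```bash
python3 -m inch '[{"dx":41,"dy":0,"dz":-10,"roll":0.5,"gripper":1},{"dx":45,"dy":0,"dz":-50,"roll":0.5,"gripper":1},{"dx":45,"dy":0,"dz":-90,"roll":0.5,"gripper":1},{"dx":45,"dy":0,"dz":-120,"roll":0.5,"gripper":1},{"dx":45,"dy":0,"dz":-140,"roll":0.5,"gripper":1},{"dx":45,"dy":0,"dz":-140,"roll":0.5,"gripper":1},{"dx":45,"dy":0,"dz":-140,"roll":0.5,"gripper":1}]'
python3 - <<'E'
from h import *
snap('wrist','w4'); s=observe(); print(s['t'],s['ee_pos'],s['eef_rot'])
W,im=fcloud('w4')
rep('tabtop',sel(W,360,540,-380,-170,153,165))
E
```

```text
t: 3.22
ee_pos: [0.4453, -0.2997, 0.19]
eef_rot: [179.9, -0.1, 174.2]
force: [1.3, -0.4, -0.6]
finger_gap: 0.0941
3.2667 [ 0.44615045 -0.3012427   0.19179631] [-1.79968077e+02  8.20857710e-02  1.74143648e+02]
tabtop 1064 [ 446.2 -304.3] [55.8  8.7] 84.3 z med 158.7
```

View pics/w4.png

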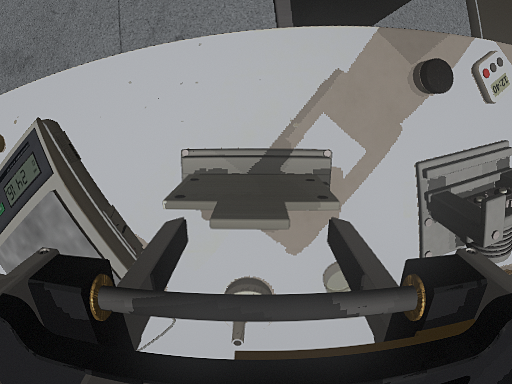

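The tab top (250,217) sits between the fingers. I'll lower to grip height and close gently.

```bash
python3 -m inch '[{"dx":0,"dy":-3,"dz":-20,"roll":0,"gripper":1},{"dx":0,"dy":-3,"dz":-38,"roll":0,"gripper":1},{"dx":0,"dy":-3,"dz":-46,"roll":0,"gripper":1},{"dx":0,"dy":-3,"dz":-46,"roll":0,"gripper":1},{"dx":0,"dy":-3,"dz":-46,"roll":0,"gripper":0.4},{"dx":0,"dy":-3,"dz":-46,"roll":0,"gripper":0.4},{"dx":0,"dy":-3,"dz":-46,"roll":0,"gripper":0.4},{"dx":0,"dy":-3,"dz":-46,"roll":0,"gripper":0.4},{"dx":0,"dy":-3,"dz":-46,"roll":0,"gripper":0.4}]' 15
python3 - <<'E'
from h import *
s=observe(); print(s['t'],s['ee_pos'],s['eef_rot'],s['force'],s['finger_gap'],s['wrist_torque'])
snap('wrist','w5')
E
```

```text
t: 4.02
ee_pos: [0.445, -0.3062, 0.1453]
eef_rot: [-180.0, 0.1, 174.0]
force: [0.0, -0.1, -0.2]
finger_gap: 0.0638
4.0167 [ 0.44499886 -0.30620984  0.14527024] [-1.79952613e+02  6.59013851e-02  1.73958222e+02] [ 0.01258445 -0.14600846 -0.1763185 ] 0.06376362642321545 [ 0.02167635 -0.02206327 -0.00237431]
```

View pics/w5.png

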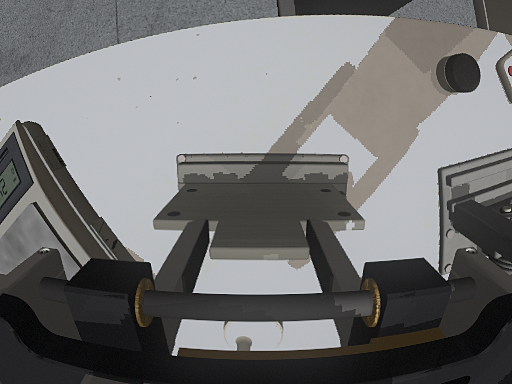

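```bash
python3 -m inch '[{"dx":0,"dy":0,"dz":0,"roll":0,"gripper":0.4},{"dx":0,"dy":0,"dz":0,"roll":0,"gripper":0.4},{"dx":0,"dy":0,"dz":0,"roll":0,"gripper":0.4},{"dx":0,"dy":0,"dz":4,"roll":0,"gripper":0.4},{"dx":0,"dy":0,"dz":8,"roll":0,"gripper":0.4},{"dx":0,"dy":0,"dz":11,"roll":0,"gripper":0.4},{"dx":0,"dy":0,"dz":11,"roll":0,"gripper":0.4},{"dx":0,"dy":0,"dz":11,"roll":0,"gripper":0.4}]' 15
python3 - <<'E'
from h import *
s=observe(); print(s['t'],s['ee_pos'],s['eef_rot'],s['force'],s['finger_gap'],s['wrist_torque'])
snap('wrist','w6')
W,im=fcloud('w6')
rep('guardtab',sel(W,360,540,-380,-170,120,165))
rep('tabtop',sel(W,360,540,-350,-260,163,179))
Q=sel(W,400,480,-380,-220,163,179); print(np.percentile(Q[:,2],[10,50,90]))
E
```

```text
t: 4.73
ee_pos: [0.4447, -0.306, 0.1556]
eef_rot: [-180.0, 0.0, 174.0]
force: [0.3, -0.4, -1.4]
finger_gap: 0.0559
4.7333 [ 0.44469059 -0.30595691  0.15561486] [-1.79983228e+02  1.52101238e-02  1.73963975e+02] [ 0.28068406 -0.44996559 -1.398701  ] 0.055883926435587476 [0.02612748 0.00212928 0.00824616]
guardtab 4605 [ 445.2 -304.6] [149.6  17.9] 84.0 z med 139.7
tabtop 2510 [ 445.8 -304.9] [80.6 19.3] 83.8 z med 169.6
[165.136237   169.56855082 174.40420483]
```

View pics/w6.png

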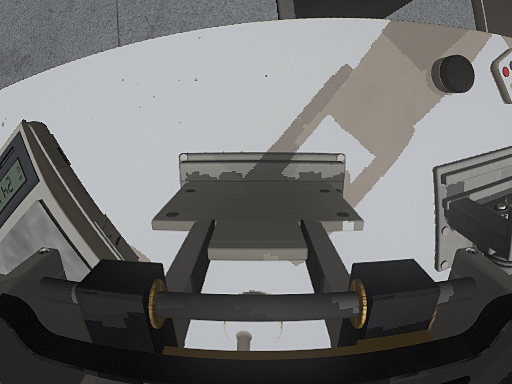

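The tab is gripped (55.9 mm, 1.4 N load) and the foot is still about 5 mm deep in the groove. Now I'll tilt it there by swinging the top toward the robot.

```bash
python3 -m inch '[{"dx":-6,"dy":0.6,"dz":1.5,"roll":0,"gripper":0.4},{"dx":-11,"dy":1.1,"dz":1.2,"roll":0,"gripper":0.4},{"dx":-16,"dy":1.6,"dz":0.7,"roll":0,"gripper":0.4},{"dx":-21,"dy":2.2,"dz":0.2,"roll":0,"gripper":0.4},{"dx":-26,"dy":2.7,"dz":-0.8,"roll":0,"gripper":0.4},{"dx":-31,"dy":3.2,"dz":-2,"roll":0,"gripper":0.4},{"dx":-36,"dy":3.7,"dz":-3.1,"roll":0,"gripper":0.4},{"dx":-41,"dy":4.3,"dz":-4.5,"roll":0,"gripper":0.4},{"dx":-46,"dy":4.8,"dz":-6.2,"roll":0,"gripper":0.4},{"dx":-52,"dy":5.4,"dz":-8.2,"roll":0,"gripper":0.4},{"dx":-52,"dy":5.4,"dz":-8.2,"roll":0,"gripper":0.4}]' 15
python3 - <<'E'
from h import *
s=observe(); print(s['t'],s['ee_pos'],s['eef_rot'],s['force'],s['finger_gap'],s['wrist_torque'])
snap('wrist','w7'); snap('scene','s7')
crop('s7',270,180,420,320,4,'s7c')
E
```

```text
t: 5.7
ee_pos: [0.3912, -0.3001, 0.1466]
eef_rot: [180.0, -0.1, 173.9]
force: [0.4, -0.1, -0.3]
finger_gap: 0.0555
5.7 [ 0.39119791 -0.30007122  0.14657141] [ 1.79970259e+02 -9.62914269e-02  1.73935690e+02] [ 0.37731706 -0.0804017  -0.34050357] 0.05554258154641676 [-0.05692961 -0.19774205  0.01101292]
```

View pics/w7.png

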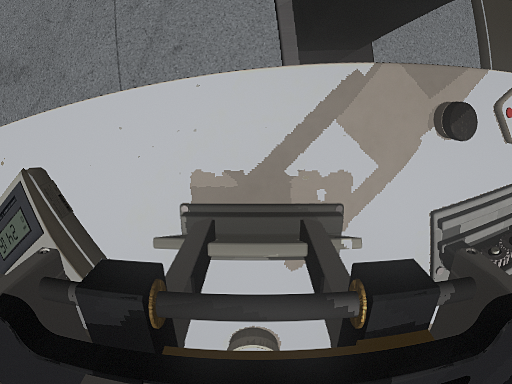

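View pics/s7c.png

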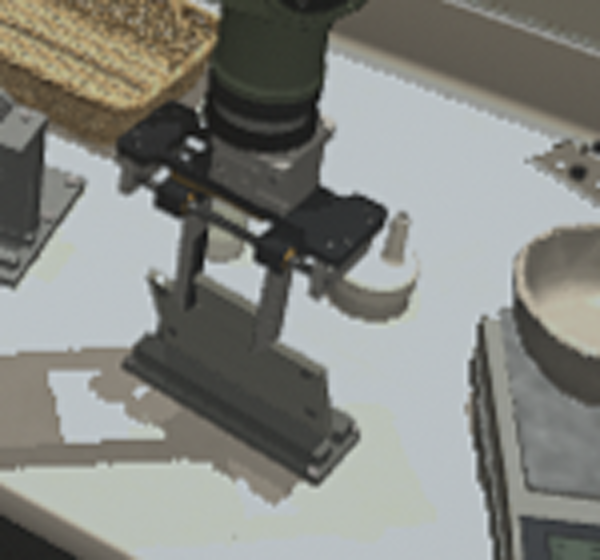

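The plate is tilted about 23 degrees, with its top toward the robot. I'll tighten the grip to hold that angle, then lift.

```bash
python3 -m inch '[{"dx":0,"dy":0,"dz":0,"roll":0,"gripper":0.4},{"dx":0,"dy":0,"dz":0,"roll":0,"gripper":0.4},{"dx":0,"dy":0,"dz":5,"roll":0,"gripper":0.4},{"dx":0,"dy":0,"dz":20,"roll":0,"gripper":0.4},{"dx":0,"dy":0,"dz":50,"roll":0,"gripper":0.4},{"dx":0,"dy":0,"dz":80,"roll":0,"gripper":0.4},{"dx":0,"dy":0,"dz":110,"roll":0,"gripper":0.4},{"dx":0,"dy":0,"dz":130,"roll":0,"gripper":0.4},{"dx":0,"dy":0,"dz":130,"roll":0,"gripper":0.4}]' 45
python3 - <<'E'
from h import *
s=observe(); print(s['t'],s['ee_pos'],s['eef_rot'],s['force'],s['finger_gap'],s['wrist_torque'])
snap('wrist','w8'); snap('scene','s8')
crop('s8',270,140,420,280,4,'s8c')
e=s['ee_pos']*1000
for t,f in(('s8',cloud),('w8',fcloud)):
    W,im=f(t); W=W*(1000 if t=='s8' else 1)
    a=np.radians(-6); R=np.array([[np.cos(a),np.sin(a)],[-np.sin(a),np.cos(a)]])
    P=W.reshape(-1,3); P=P[np.isfinite(P).all(1)]; L=P.copy(); L[:,:2]=(P[:,:2]-e[:2])@R.T; L[:,2]-=e[2]
    m=(abs(L[:,1])<73)&(L[:,0]>-40)&(L[:,0]<90)&(L[:,2]>-140)&(L[:,2]<-28)
    Q=L[m]; 
    if len(Q)>20:
        A=np.c_[Q[:,2],np.ones(len(Q))]; c=np.linalg.lstsq(A,Q[:,0],rcond=None)[0]
        for _ in range(5):
            r=abs(Q[:,0]-A@c)<5; c=np.linalg.lstsq(A[r],Q[r,0],rcond=None)[0]
        print(t,len(Q),r.sum(),'tilt',np.degrees(np.arctan(c[0])),'x at tcp',c[1],'minz',Q[r,2].min(),'y',np.percentile(Q[r,1],[1,99]))
E
```

```text
t: 6.55
ee_pos: [0.3949, -0.3027, 0.2832]
eef_rot: [-179.6, 0.5, 174.0]
force: [0.1, -0.3, -0.8]
finger_gap: 0.0556
6.55 [ 0.39490135 -0.30272249  0.28324487] [-179.57416654    0.46969433  173.9861092 ] [ 0.14397495 -0.26617044 -0.84655158] 0.05560169681739411 [-0.00417436  0.01523626  0.02516394]
s8 804 796 tilt -22.460913279513402 x at tcp -6.135940956970308 minz -131.80783529490637 y [-70.97589524  70.83328821]
w8 518 518 tilt -22.972419460447835 x at tcp -0.5704888763338446 minz -111.61365402754691 y [-71.39347262  72.01647632]
```

View pics/s8c.png

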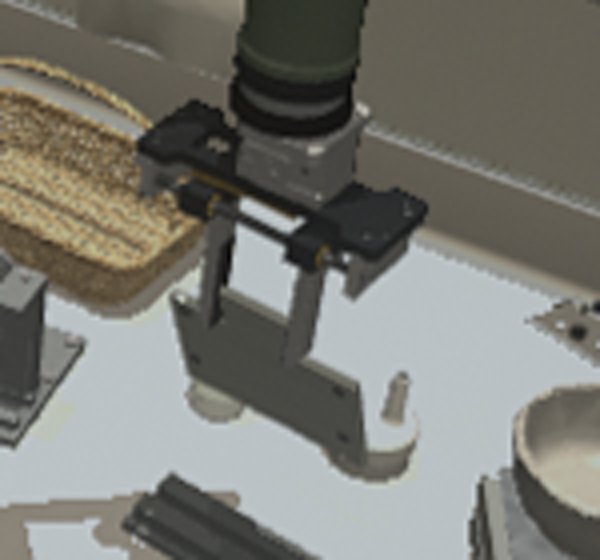

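The tilt holds at about 22.7 degrees. Next I'll carry the plate across to the front of the drive.

```bash
python3 -m inch '[{"dx":-1,"dy":15,"dz":0,"roll":1,"gripper":0.4},{"dx":-2,"dy":50,"dz":0,"roll":3,"gripper":0.4},{"dx":-4,"dy":90,"dz":0,"roll":5,"gripper":0.4},{"dx":-4,"dy":130,"dz":0,"roll":7,"gripper":0.4},{"dx":-4,"dy":170,"dz":0,"roll":9,"gripper":0.4},{"dx":-4,"dy":210,"dz":0,"roll":11,"gripper":0.4},{"dx":-4,"dy":245,"dz":0,"roll":13,"gripper":0.4},{"dx":-4,"dy":272,"dz":0,"roll":13.9,"gripper":0.4},{"dx":-4,"dy":288,"dz":0,"roll":13.9,"gripper":0.4},{"dx":-4,"dy":294,"dz":0,"roll":13.9,"gripper":0.4},{"dx":-4,"dy":294,"dz":0,"roll":13.9,"gripper":0.4},{"dx":-4,"dy":294,"dz":0,"roll":13.9,"gripper":0.4}]'
python3 -m inch '[{"dx":0,"dy":0,"dz":-20,"roll":0,"gripper":0.4},{"dx":0,"dy":0,"dz":-50,"roll":0,"gripper":0.4},{"dx":0,"dy":0,"dz":-70,"roll":0,"gripper":0.4},{"dx":0,"dy":0,"dz":-80,"roll":0,"gripper":0.4},{"dx":0,"dy":0,"dz":-80,"roll":0,"gripper":0.4},{"dx":0,"dy":0,"dz":-80,"roll":0,"gripper":0.4}]'
python3 - <<'E'
from h import *
s=observe(); print(s['t'],s['ee_pos'],s['eef_rot'],s['force'],s['finger_gap'],s['wrist_torque'])
snap('wrist','w9'); snap('scene','s9'); snap('top','t9')
crop('s9',190,130,340,270,4,'s9c')
e=s['ee_pos']*1000
for t,f in(('s9',cloud),('w9',fcloud),('t9',cloud)):
    W,im=f(t); W=W*(1 if t[0]=='w' else 1000)
    a=np.radians(7.9); R=np.array([[np.cos(a),np.sin(a)],[-np.sin(a),np.cos(a)]])
    P=W.reshape(-1,3); P=P[np.isfinite(P).all(1)]; L=P.copy(); L[:,:2]=(P[:,:2]-[466.7,2.4])@R.T
    z0=e[2]
    m=(abs(L[:,1])<73)&(L[:,0]>-120)&(L[:,0]<0)&(L[:,2]>50)&(L[:,2]<z0-28)
    Q=L[m]; 
    if len(Q)>20:
        A=np.c_[Q[:,2]-z0,np.ones(len(Q))]; c=np.linalg.lstsq(A,Q[:,0],rcond=None)[0]
        for _ in range(8):
            r=abs(Q[:,0]-A@c)<5; c=np.linalg.lstsq(A[r],Q[r,0],rcond=None)[0]
        print(t,len(Q),r.sum(),'tilt',np.degrees(np.arctan(c[0])),'x at tcp',c[1],'minz',np.percentile(Q[r,2],[0,2]),'y',np.percentile(Q[r,1],[1,99]))
        y=Q[r,1]; B=np.c_[A[r],y]; print('   skew deg',np.degrees(np.arctan(np.linalg.lstsq(B,Q[r,0],rcond=None)[0][2])))
print('tcp local', R@(e[:2]-[466.7,2.4]), e[2])
E
```

```text
t: 7.65
ee_pos: [0.3878, -0.0064, 0.276]
eef_rot: [180.0, -0.1, -172.1]
force: [0.1, -0.6, -1.8]
finger_gap: 0.0558
t: 8.15
ee_pos: [0.3886, -0.0072, 0.1971]
eef_rot: [180.0, -0.1, -172.2]
force: [-0.0, 0.7, -1.1]
finger_gap: 0.0555
8.15 [ 0.38856726 -0.00715483  0.19714646] [ 1.79987285e+02 -5.79440366e-02 -1.72219171e+02] [-0.01126873  0.72583818 -1.08864338] 0.05553607963453459 [0.00405135 0.03536209 0.0109958 ]
s9 602 564 tilt -23.349738362122146 x at tcp -83.12443848880116 minz [71.37686286 75.28596729] y [-71.91987869  71.24851574]
   skew deg 0.8595371667665962
w9 312 312 tilt -23.216270423408936 x at tcp -80.20119675772318 minz [73.64306617 78.8907017 ] y [-69.22163739  71.97785285]
   skew deg 0.9479993644463662
t9 164 63 tilt 16.25797256960157 x at tcp 3.1649693451236613 minz [88.12251826 88.67436891] y [-72.29403614  72.27950878]
   skew deg 0.04867178310594569
tcp local [-78.70447476   1.27476848] 197.1464595935542
```

View pics/s9c.png

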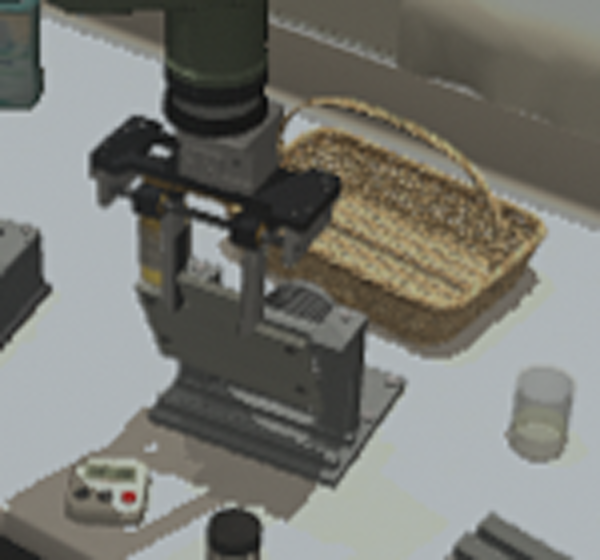

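View pics/w9.png

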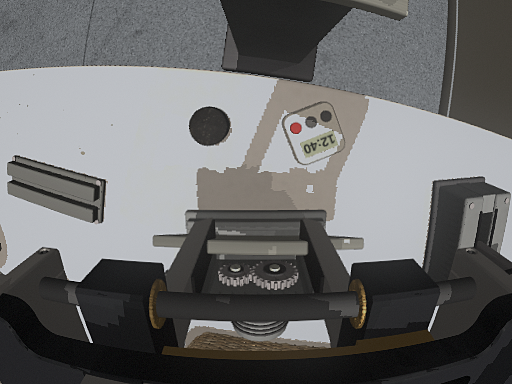

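The plate is held in front of the drive, centred within about 1 mm, at a 23 degree tilt. I'll slide it down along its own plane to just above the slot lip and check there.

```bash
python3 -m inch '[{"dx":5,"dy":0.5,"dz":-10,"roll":0,"gripper":0.4},{"dx":10,"dy":1,"dz":-22,"roll":0,"gripper":0.4},{"dx":15,"dy":1.5,"dz":-33,"roll":0,"gripper":0.4},{"dx":19.5,"dy":2,"dz":-42,"roll":0,"gripper":0.4},{"dx":19.5,"dy":2,"dz":-42,"roll":0,"gripper":0.4},{"dx":19.5,"dy":2,"dz":-42,"roll":0,"gripper":0.4}]'
python3 - <<'E'
from h import *
s=observe(); print(s['t'],s['ee_pos'],s['eef_rot'],s['force'],s['finger_gap'],s['wrist_torque'])
snap('wrist','w10'); snap('scene','s10')
crop('s10',190,130,340,270,4,'s10c'); crop('w10',140,180,380,300,3.3,'w10c')
e=s['ee_pos']*1000
a=np.radians(7.9); R=np.array([[np.cos(a),np.sin(a)],[-np.sin(a),np.cos(a)]])
for t,f in(('s10',cloud),):
    W,im=f(t); W=W*(1 if t[0]=='w' else 1000)
    P=W.reshape(-1,3); P=P[np.isfinite(P).all(1)]; L=P.copy(); L[:,:2]=(P[:,:2]-[466.7,2.4])@R.T
    z0=e[2]
    m=(abs(L[:,1])<70)&(L[:,0]>-120)&(L[:,0]<0)&(L[:,2]>35)&(L[:,2]<z0-28)
    Q=L[m]; A=np.c_[Q[:,2]-z0,np.ones(len(Q))]; c=np.linalg.lstsq(A,Q[:,0],rcond=None)[0]
    for _ in range(8):
        r=abs(Q[:,0]-A@c)<5; c=np.linalg.lstsq(A[r],Q[r,0],rcond=None)[0]
    print(t,r.sum(),'tilt',np.degrees(np.arctan(c[0])),'x at tcp',c[1],'y',np.percentile(Q[r,1],[1,99]))
    m=(abs(L[:,1])<70)&(L[:,0]>-40)&(L[:,0]<-12)&(L[:,2]<35)
    for x in range(-40,-11,2):
        k=m&(abs(L[:,0]-x)<1); print(x,k.sum(),np.round(np.median(L[k,2]),1),end=' | ')
print('tcp local', R@(e[:2]-[466.7,2.4]), e[2])
E
```

```text
t: 8.8
ee_pos: [0.4084, -0.0045, 0.1555]
eef_rot: [-180.0, -0.0, -172.1]
force: [-0.1, -0.5, -1.9]
finger_gap: 0.0555
8.8 [ 0.40835508 -0.00447087  0.1555295 ] [-1.79997521e+02 -9.92170846e-03 -1.72121537e+02] [-0.11706521 -0.46215648 -1.94785357] 0.055492965310899964 [0.04768624 0.05673722 0.00591307]
s10 473 tilt -23.118176108799464 x at tcp -63.76295273089093 y [-68.43685718  67.93293769]
-40 9 -2.2 | -38 20 -2.2 | -36 29 2.0 | -34 46 2.7 | -32 50 4.1 | -30 37 6.3 | -28 42 15.7 | -26 50 15.1 | -24 42 16.6 | -22 26 19.9 | -20 16 21.2 | -18 14 21.2 | -16 16 20.9 | -14 4 19.7 | -12 2 27.0 | tcp local [-58.73555813   1.21353295] 155.5294960467329
```

View pics/s10c.png

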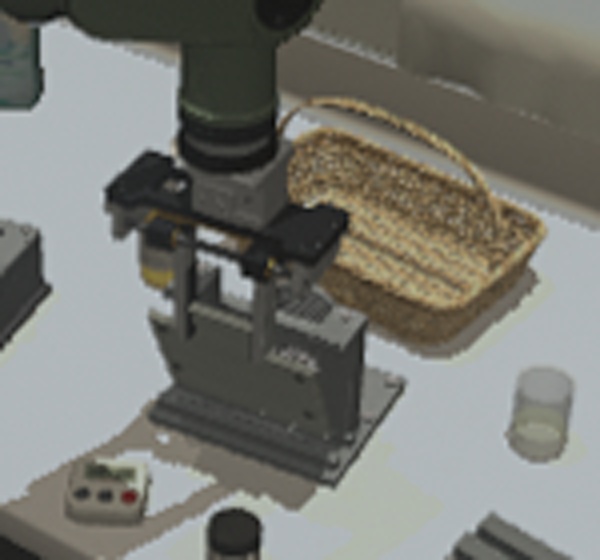

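View pics/w10c.png

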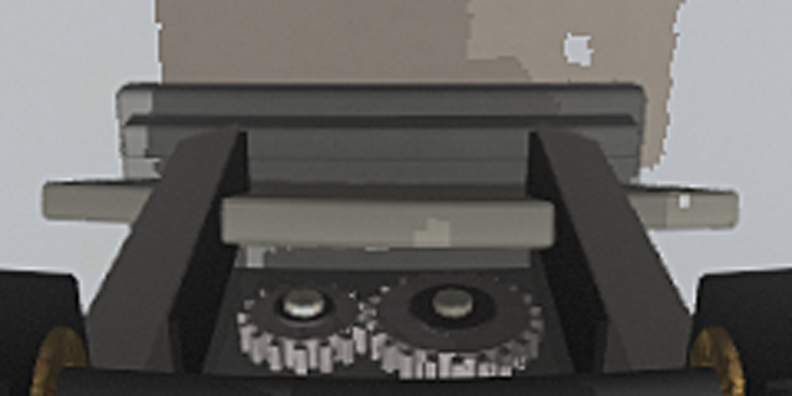

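The picture shows the plate just above the lip, with the foot estimated at about 20 mm above the floor. I'll slide it the rest of the way in, slowly.

```bash
python3 -m inch '[{"dx":2,"dy":0.1,"dz":-4,"roll":0,"gripper":0.4},{"dx":4,"dy":0.2,"dz":-8,"roll":0,"gripper":0.4},{"dx":6,"dy":0.3,"dz":-11,"roll":0,"gripper":0.4},{"dx":8,"dy":0.4,"dz":-14,"roll":0,"gripper":0.4},{"dx":9.5,"dy":0.5,"dz":-17,"roll":0,"gripper":0.4},{"dx":9.5,"dy":0.5,"dz":-17,"roll":0,"gripper":0.4}]'
python3 - <<'E'
from h import *
s=observe(); print(s['t'],s['ee_pos'],s['force'],s['wrist_torque'])
E
```

```text
t: 9.4
ee_pos: [0.4172, -0.0038, 0.1374]
eef_rot: [180.0, -0.1, -172.1]
force: [0.1, -0.5, -0.6]
finger_gap: 0.0558
9.4 [ 0.41716652 -0.00383595  0.13739452] [ 0.14043461 -0.46823533 -0.55043271] [0.02491825 0.08462206 0.04632082]
```

```bash
python3 -m inch '[{"dx":0.3,"dy":0,"dz":-1,"roll":0,"gripper":0.4},{"dx":0.3,"dy":0,"dz":-1,"roll":0,"gripper":0.4}]'
python3 -m inch '[{"dx":0.3,"dy":0,"dz":-1,"roll":0,"gripper":0.4},{"dx":0.3,"dy":0,"dz":-1,"roll":0,"gripper":0.4}]'
python3 - <<'E'
from h import *
s=observe(); print(s['t'],s['ee_pos'],s['force'],s['wrist_torque'])
snap('scene','s11');crop('s11',190,130,340,270,4,'s11c')
e=s['ee_pos']*1000
a=np.radians(7.9); R=np.array([[np.cos(a),np.sin(a)],[-np.sin(a),np.cos(a)]])
W,im=cloud('s11'); W=W*1000
P=W.reshape(-1,3); P=P[np.isfinite(P).all(1)]; L=P.copy(); L[:,:2]=(P[:,:2]-[466.7,2.4])@R.T
z0=e[2]
m=(abs(L[:,1])<70)&(L[:,0]>-120)&(L[:,0]<0)&(L[:,2]>32)&(L[:,2]<z0-28)
Q=L[m]; A=np.c_[Q[:,2]-z0,np.ones(len(Q))]; c=np.linalg.lstsq(A,Q[:,0],rcond=None)[0]
for _ in range(8):
    r=abs(Q[:,0]-A@c)<5; c=np.linalg.lstsq(A[r],Q[r,0],rcond=None)[0]
print(r.sum(),'tilt',np.degrees(np.arctan(c[0])),'x at tcp',c[1],'y',np.percentile(Q[r,1],[1,99]))
print('tcp local', R@(e[:2]-[466.7,2.4]), e[2])
E
```

```text
t: 9.57
ee_pos: [0.4175, -0.0039, 0.1371]
eef_rot: [180.0, -0.1, -172.1]
force: [-0.3, 0.8, -0.7]
finger_gap: 0.0559
t: 9.73
ee_pos: [0.4178, -0.0038, 0.1369]
eef_rot: [180.0, -0.1, -172.1]
force: [-3.4, 0.9, 4.0]
finger_gap: 0.0557
9.7333 [ 0.41779837 -0.00377703  0.13687966] [-3.38111723  0.91853346  3.98640845] [0.02209955 0.925905   0.0338303 ]
387 tilt -23.04933366572622 x at tcp -55.07955206501234 y [-68.36954284  69.56467819]
tcp local [-49.28652317   0.60285447] 136.87966114014316
```

View pics/s11c.png

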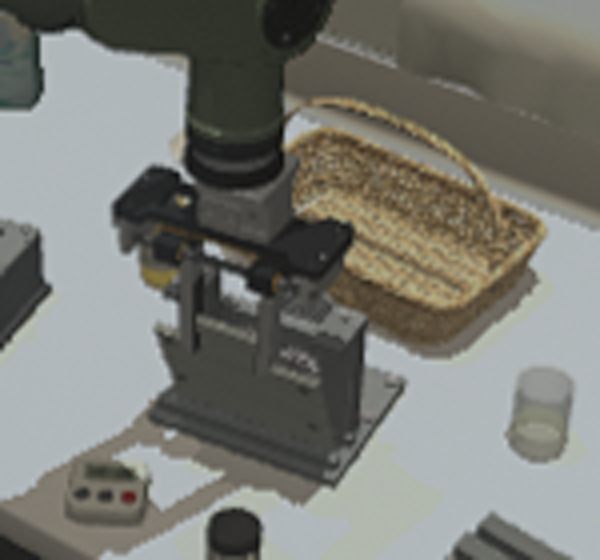

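The foot reached the slot floor: contact force 4 N, and the TCP height is as predicted. I'll ease the grip so the plate can pivot, then swing it upright along the arc.

```bash
python3 -m inch '[{"dx":0,"dy":0,"dz":0.5,"roll":0,"gripper":0.4},{"dx":0,"dy":0,"dz":0.5,"roll":0,"gripper":0.4},{"dx":5.5,"dy":0.8,"dz":2.2,"roll":0,"gripper":0.4},{"dx":10.9,"dy":1.5,"dz":4,"roll":0,"gripper":0.4},{"dx":16.5,"dy":2.3,"dz":5.5,"roll":0,"gripper":0.4},{"dx":22,"dy":3.1,"dz":6.8,"roll":0,"gripper":0.4},{"dx":28,"dy":3.9,"dz":7.8,"roll":0,"gripper":0.4},{"dx":33.6,"dy":4.7,"dz":8.6,"roll":0,"gripper":0.4},{"dx":39.5,"dy":5.5,"dz":9.1,"roll":0,"gripper":0.4},{"dx":45,"dy":6.3,"dz":9.4,"roll":0,"gripper":0.4},{"dx":48.5,"dy":6.7,"dz":9.4,"roll":0,"gripper":0.4},{"dx":48.5,"dy":6.7,"dz":9.4,"roll":0,"gripper":0.4}]' 12
python3 - <<'E'
from h import *
s=observe(); print(s['t'],s['ee_pos'],s['force'],s['wrist_torque'])
snap('scene','s12');crop('s12',190,130,340,270,4,'s12c')
e=s['ee_pos']*1000
a=np.radians(7.9); R=np.array([[np.cos(a),np.sin(a)],[-np.sin(a),np.cos(a)]])
W,im=cloud('s12'); W=W*1000
P=W.reshape(-1,3); P=P[np.isfinite(P).all(1)]; L=P.copy(); L[:,:2]=(P[:,:2]-[466.7,2.4])@R.T
m=(abs(L[:,1])<70)&(L[:,0]>-80)&(L[:,0]<15)&(L[:,2]>32)&(L[:,2]<115)
Q=L[m]; A=np.c_[Q[:,2]-12,np.ones(len(Q))]; c=np.linalg.lstsq(A,Q[:,0],rcond=None)[0]
for _ in range(8):
    r=abs(Q[:,0]-A@c)<5; c=np.linalg.lstsq(A[r],Q[r,0],rcond=None)[0]
print(r.sum(),'tilt',np.degrees(np.arctan(c[0])),'x front at foot',c[1],'y',np.percentile(Q[r,1],[1,99]))
print('tcp local', R@(e[:2]-[466.7,2.4]), e[2])
E
```

```text
t: 10.78
ee_pos: [0.4677, 0.0028, 0.1457]
eef_rot: [-180.0, 0.0, -172.1]
force: [0.8, 0.2, -2.3]
finger_gap: 0.0557
10.7833 [0.46771464 0.00281354 0.14567306] [ 0.83243104  0.16761668 -2.32531349] [ 0.01277076  0.02377381 -0.00507145]
677 tilt -1.7403349766016842 x front at foot -2.1074085362393005 y [-68.72114207  68.8237855 ]
tcp local [1.06184982 0.27015794] 145.67305871552753
```

View pics/s12c.png

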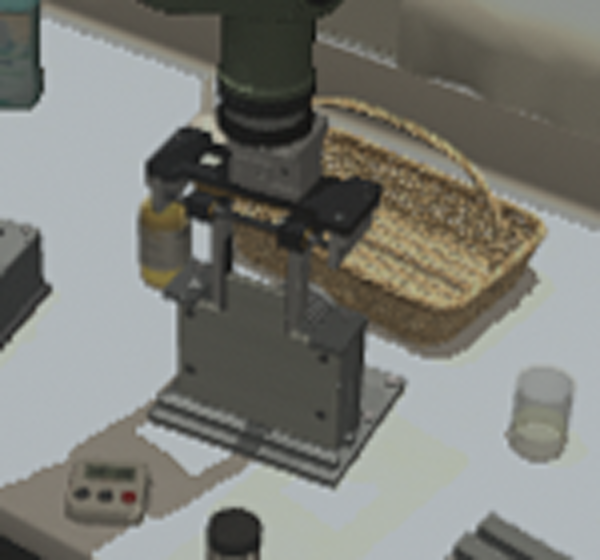

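Nearly upright (about 1.7 degrees forward) and under the ears. I'll push on gently toward the posts.

```bash
python3 -m inch '[{"dx":2,"dy":0.3,"dz":-0.5,"roll":0,"gripper":0.4},{"dx":4,"dy":0.6,"dz":-1,"roll":0,"gripper":0.4},{"dx":6,"dy":0.8,"dz":-1,"roll":0,"gripper":0.4},{"dx":8,"dy":1.1,"dz":-1,"roll":0,"gripper":0.4},{"dx":8,"dy":1.1,"dz":-1,"roll":0,"gripper":0.4}]' 12
python3 -m inch '[{"dx":2,"dy":0.3,"dz":-0.5,"roll":0,"gripper":0.4},{"dx":3,"dy":0.4,"dz":-0.5,"roll":0,"gripper":0.4},{"dx":3,"dy":0.4,"dz":-0.5,"roll":0,"gripper":0.4}]'
python3 - <<'E'
from h import *
s=observe(); print(s['t'],s['ee_pos'],s['force'],s['wrist_torque'])
snap('scene','s13')
e=s['ee_pos']*1000
a=np.radians(7.9); R=np.array([[np.cos(a),np.sin(a)],[-np.sin(a),np.cos(a)]])
W,im=cloud('s13'); W=W*1000
P=W.reshape(-1,3); P=P[np.isfinite(P).all(1)]; L=P.copy(); L[:,:2]=(P[:,:2]-[466.7,2.4])@R.T
m=(abs(L[:,1])<70)&(L[:,0]>-80)&(L[:,0]<15)&(L[:,2]>32)&(L[:,2]<115)
Q=L[m]; A=np.c_[Q[:,2]-12,np.ones(len(Q))]; c=np.linalg.lstsq(A,Q[:,0],rcond=None)[0]
for _ in range(8):
    r=abs(Q[:,0]-A@c)<5; c=np.linalg.lstsq(A[r],Q[r,0],rcond=None)[0]
print(r.sum(),'tilt',np.degrees(np.arctan(c[0])),'x front at foot',c[1],'y',np.percentile(Q[r,1],[1,99]))
print('tcp local', R@(e[:2]-[466.7,2.4]), e[2])
E
```

```text
t: 11.25
ee_pos: [0.4752, 0.0039, 0.1453]
eef_rot: [-180.0, 0.0, -172.1]
force: [-1.8, 1.0, 5.0]
finger_gap: 0.0561
t: 11.5
ee_pos: [0.476, 0.004, 0.1449]
eef_rot: [-180.0, -0.3, -172.1]
force: [-8.8, -0.7, 11.8]
finger_gap: 0.0559
11.5 [0.47602184 0.00400455 0.14493208] [-8.78694303 -0.68403388 11.79149108] [ 0.04458774  1.59301342 -0.06997809]
703 tilt 1.3518303532779004 x front at foot -2.395905971481805 y [-67.76578822  68.77549557]
tcp local [9.45390692 0.30808551] 144.9320843241823
```

The plate now leans back on the posts and is pressed on the floor. I'll relax the push, open slightly (64 mm, so the fingers stay between the ears) and rise straight up.

```bash
python3 -m inch '[{"dx":-1,"dy":-0.1,"dz":0.7,"roll":0,"gripper":0.4},{"dx":-1,"dy":-0.1,"dz":0.7,"roll":0,"gripper":0.62},{"dx":-1,"dy":-0.1,"dz":0.7,"roll":0,"gripper":0.68},{"dx":-1,"dy":-0.1,"dz":0.7,"roll":0,"gripper":0.68},{"dx":-1,"dy":-0.1,"dz":0.7,"roll":0,"gripper":0.68}]' 12
python3 - <<'E'
from h import *
s=observe(); print(s['t'],s['ee_pos'],s['force'],s['wrist_torque'])
snap('wrist','w14')
E
```

```text
t: 11.97
ee_pos: [0.477, 0.0041, 0.1447]
eef_rot: [-180.0, 0.0, -172.1]
force: [-0.4, -0.3, -0.2]
finger_gap: 0.0637
11.9667 [0.47696427 0.00414064 0.14466568] [-0.41124042 -0.26793727 -0.22229463] [ 0.08373332 -0.0068315   0.02274414]
```

View pics/w14.png

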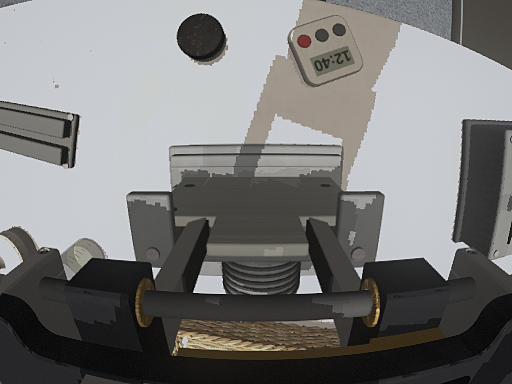

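The fingers are clear of the tab at (258,235) and sit between the ears at (150,225) and (362,225). Now I'll rise.

```bash
python3 -m inch '[{"dx":0,"dy":0,"dz":10,"roll":0,"gripper":0.68},{"dx":0,"dy":0,"dz":30,"roll":0,"gripper":0.68},{"dx":0,"dy":0,"dz":60,"roll":0,"gripper":0.68},{"dx":0,"dy":0,"dz":100,"roll":0,"gripper":0.68},{"dx":0,"dy":0,"dz":140,"roll":0,"gripper":0.68},{"dx":0,"dy":0,"dz":165,"roll":0,"gripper":0.68},{"dx":0,"dy":0,"dz":165,"roll":0,"gripper":0.68}]'
python3 - <<'E'
from h import *
s=observe(); print(s['t'],s['ee_pos'],s['force'],s['wrist_torque'])
snap('scene','s15');crop('s15',190,130,340,270,4,'s15c');snap('wrist','w15');snap('top','t15')
a=np.radians(7.9); R=np.array([[np.cos(a),np.sin(a)],[-np.sin(a),np.cos(a)]])
for t,f,k in (('s15',cloud,1000),('w15',fcloud,1)):
    W,im=f(t); W=W*k
    P=W.reshape(-1,3); P=P[np.isfinite(P).all(1)]; L=P.copy(); L[:,:2]=(P[:,:2]-[466.7,2.4])@R.T
    m=(abs(L[:,1])<70)&(L[:,0]>-80)&(L[:,0]<15)&(L[:,2]>32)&(L[:,2]<115)
    Q=L[m]
    if len(Q)>20:
        A=np.c_[Q[:,2]-12,np.ones(len(Q))]; c=np.linalg.lstsq(A,Q[:,0],rcond=None)[0]
        for _ in range(8):
            r=abs(Q[:,0]-A@c)<5; c=np.linalg.lstsq(A[r],Q[r,0],rcond=None)[0]
        print(t,r.sum(),'tilt',np.degrees(np.arctan(c[0])),'x front at foot',c[1],'y',np.percentile(Q[r,1],[1,99]))
    tt=L[(abs(L[:,1])<45)&(abs(L[:,0]-8)<20)&(L[:,2]>150)&(L[:,2]<172)]
    if len(tt)>10: print('tabtop',len(tt),np.percentile(tt,[2,50,98],axis=0).round(1).tolist())
E
```

```text
t: 12.6
ee_pos: [0.4805, 0.0036, 0.3182]
eef_rot: [-179.7, 0.8, -172.1]
force: [0.5, -0.3, 1.9]
finger_gap: 0.0637
12.6 [0.48048022 0.00358603 0.31815757] [ 0.54156323 -0.30097623  1.87058643] [ 0.0120386  -0.01819931 -0.02740372]
s15 667 tilt -0.9327735068151426 x front at foot -2.0891859101205617 y [-68.69553686  68.43438979]
tabtop 63 [[-7.9, -28.9, 151.2], [-3.2, -1.5, 156.5], [4.6, 24.0, 163.5]]
w15 889 tilt 0.13687753662767416 x front at foot 1.0778119302568132 y [-61.07226613  58.98615666]
tabtop 462 [[1.2, -25.0, 151.5], [4.0, 1.5, 160.6], [8.6, 28.0, 162.5]]
```

View pics/s15c.png

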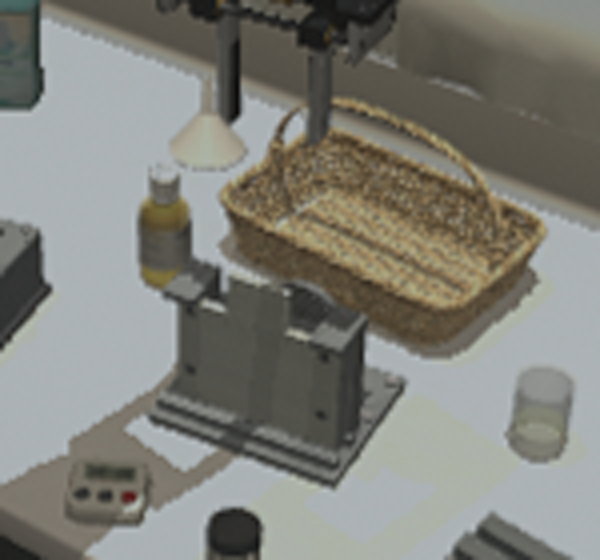

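View pics/w15.png

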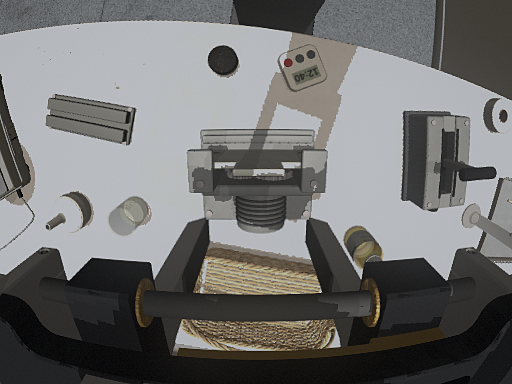

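The guard stands upright in the slot: foot about 2 to 5 mm in, within 1 mm sideways. The bystanders haven't moved. Now the lever: turn the jaws along the swing and go above the bar, offset to its -y half to miss the stem.

```bash
python3 -m inch '[{"dx":-4,"dy":20,"dz":0,"roll":-7,"gripper":0.6},{"dx":-8,"dy":50,"dz":0,"roll":-14,"gripper":0.5},{"dx":-12,"dy":80,"dz":0,"roll":-21,"gripper":0.4},{"dx":-16,"dy":110,"dz":0,"roll":-28,"gripper":0.4},{"dx":-20,"dy":140,"dz":0,"roll":-35,"gripper":0.4},{"dx":-24,"dy":170,"dz":0,"roll":-42,"gripper":0.4},{"dx":-28,"dy":200,"dz":0,"roll":-49,"gripper":0.4},{"dx":-32,"dy":225,"dz":0,"roll":-56,"gripper":0.4},{"dx":-36,"dy":250,"dz":0,"roll":-63,"gripper":0.4},{"dx":-40,"dy":265,"dz":0,"roll":-70,"gripper":0.4},{"dx":-44,"dy":275,"dz":0,"roll":-77,"gripper":0.4},{"dx":-45,"dy":281,"dz":0,"roll":-84,"gripper":0.4}]'
python3 -m inch '[{"dx":0,"dy":0,"dz":-30,"roll":-1.6,"gripper":0.4},{"dx":0,"dy":0,"dz":-60,"roll":-1.6,"gripper":0.4},{"dx":0,"dy":0,"dz":-90,"roll":-1.6,"gripper":0.4},{"dx":0,"dy":0,"dz":-105,"roll":-1.6,"gripper":0.4},{"dx":0,"dy":0,"dz":-105,"roll":-1.6,"gripper":0.4},{"dx":0,"dy":0,"dz":-105,"roll":-1.6,"gripper":0.4}]'
python3 - <<'E'
from h import *
s=observe(); print(s['t'],s['ee_pos'],s['eef_rot'],s['force'])
snap('wrist','w16'); W,im=fcloud('w16')
e=s['ee_pos']*1000
rep('bar',sel(W,340,560,230,370,145,172)); rep('box',sel(W,340,560,200,400,66,86))
a=np.radians(12.3); R=np.array([[np.cos(a),np.sin(a)],[-np.sin(a),np.cos(a)]])
print('tcp local',R@(e[:2]-[430,302.5]))
Wt,_=cloud('top0'); rep('cyl',sel(Wt*1000,400,650,340,480,20,170))
E
```

```text
t: 13.75
ee_pos: [0.4297, 0.286, 0.3069]
eef_rot: [-179.7, 0.0, 103.6]
force: [-0.2, -0.0, -1.2]
finger_gap: 0.0375
t: 14.25
ee_pos: [0.4299, 0.2843, 0.2022]
eef_rot: [-179.7, 0.1, 102.3]
force: [0.4, 0.6, 0.3]
finger_gap: 0.0378
14.25 [0.42988036 0.28434717 0.20222796] [-1.79660168e+02  6.94458856e-02  1.02267689e+02] [0.36904119 0.57005623 0.269543  ]
bar 2049 [430.3 303.5] [17.8 63.9] 11.8 z med 156.5
box 9586 [431.4 304.3] [151.2  89.4] 12.3 z med 73.9
tcp local [ -3.98399966 -17.7106548 ]
cyl 215 [489.4 386.2] [186.5  68.1] 46.5 z med 77.6
```

View pics/w16.png

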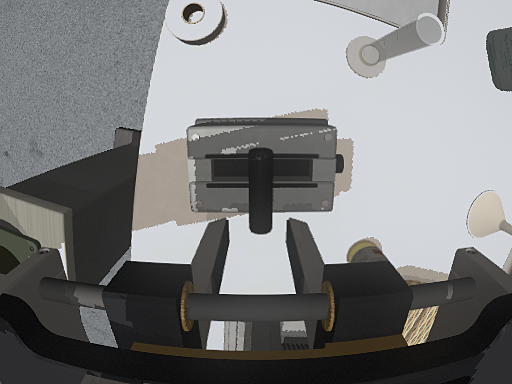

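The bar (260,190) lies between the two fingers' line, and the cylinder (365,55) is well clear. I'll descend astride the bar.

```bash
python3 -m inch '[{"dx":4,"dy":0.5,"dz":-15,"roll":0,"gripper":0.4},{"dx":4,"dy":0.5,"dz":-35,"roll":0,"gripper":0.4},{"dx":4,"dy":0.5,"dz":-50,"roll":0,"gripper":0.4},{"dx":4,"dy":0.5,"dz":-59,"roll":0,"gripper":0.4},{"dx":4,"dy":0.5,"dz":-59,"roll":0,"gripper":0.4}]'
python3 -m inch '[{"dx":-9,"dy":-2,"dz":0,"roll":0,"gripper":0.4},{"dx":-18,"dy":-4,"dz":0,"roll":0,"gripper":0.4},{"dx":-28,"dy":-6,"dz":-2,"roll":0,"gripper":0.4},{"dx":-38,"dy":-8.3,"dz":-4,"roll":0,"gripper":0.4},{"dx":-48,"dy":-10.5,"dz":-7,"roll":0,"gripper":0.4},{"dx":-58,"dy":-12.6,"dz":-10,"roll":0,"gripper":0.4},{"dx":-66,"dy":-14.4,"dz":-14,"roll":0,"gripper":0.4},{"dx":-72,"dy":-15.7,"dz":-16,"roll":0,"gripper":0.4},{"dx":-75,"dy":-16.4,"dz":-17,"roll":0,"gripper":0.4},{"dx":-75,"dy":-16.4,"dz":-17,"roll":0,"gripper":0.4}]'
python3 - <<'E'
from h import *
s=observe(); print(s['t'],s['ee_pos'],s['eef_rot'],s['force'])
snap('wrist','w17'); W,im=fcloud('w17')
e=s['ee_pos']*1000
a=np.radians(12.1); R=np.array([[np.cos(a),np.sin(a)],[-np.sin(a),np.cos(a)]])
print('tcp local',R@(e[:2]-[430.5,303.5]))
P=W.reshape(-1,3);P=P[np.isfinite(P).all(1)];L=P.copy();L[:,:2]=(P[:,:2]-[430.5,303.5])@R.T
Q=L[(L[:,1]>-5)&(L[:,1]<35)&(abs(L[:,0])<95)&(L[:,2]>105)&(L[:,2]<165)]
print(len(Q),np.percentile(Q,[2,50,98],axis=0).round(1).tolist())
E
```

```text
t: 14.72
ee_pos: [0.4351, 0.2853, 0.145]
eef_rot: [-179.9, 0.0, 102.3]
force: [-0.6, -0.1, 0.1]
finger_gap: 0.0371
t: 15.55
ee_pos: [0.3596, 0.269, 0.1282]
eef_rot: [180.0, -0.0, 102.3]
force: [3.7, 0.7, -2.8]
finger_gap: 0.0375
15.55 [0.35955354 0.26898191 0.12817187] [ 1.79990368e+02 -5.60381837e-03  1.02284373e+02] [ 3.71293361  0.71689029 -2.79512892]
tcp local [-76.60589492 -18.87951077]
2466 [[-73.1, -4.4, 107.0], [-63.3, 10.6, 131.3], [-42.4, 31.2, 133.9]]
```

View pics/w17.png

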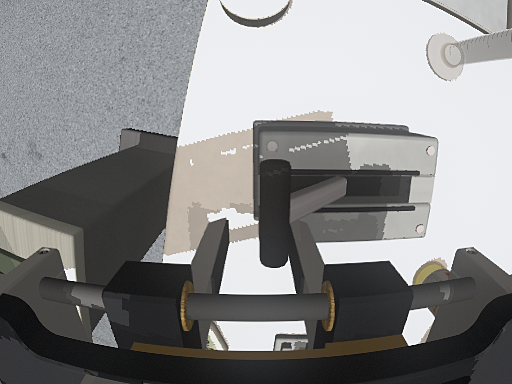

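The bar (275,215) now leans to the robot's side, close to the stop. I'll push a few more mm until the force climbs.

```bash
python3 -m inch '[{"dx":-2,"dy":-0.4,"dz":-1,"roll":0,"gripper":0.4},{"dx":-3,"dy":-0.6,"dz":-1,"roll":0,"gripper":0.4},{"dx":-3,"dy":-0.6,"dz":-1,"roll":0,"gripper":0.4}]'
python3 -m inch '[{"dx":-2,"dy":-0.4,"dz":0,"roll":0,"gripper":0.4},{"dx":-3,"dy":-0.6,"dz":0,"roll":0,"gripper":0.4},{"dx":-3,"dy":-0.6,"dz":0,"roll":0,"gripper":0.4}]'
python3 - <<'E'
from h import *
s=observe();e=s['ee_pos']*1000
a=np.radians(12.1); R=np.array([[np.cos(a),np.sin(a)],[-np.sin(a),np.cos(a)]])
print('tcp local',R@(e[:2]-[430.5,303.5]),s['force'],s['finger_gap'])
E
```

```text
t: 15.85
ee_pos: [0.3581, 0.2687, 0.1277]
eef_rot: [179.9, 0.0, 102.3]
force: [5.2, 0.7, -4.5]
finger_gap: 0.0375
t: 16.1
ee_pos: [0.3569, 0.2685, 0.128]
eef_rot: [179.7, -0.0, 102.3]
force: [8.8, 2.1, -7.1]
finger_gap: 0.0379
tcp local [-79.29837946 -18.80276797] [ 8.81217437  2.08303267 -7.1060005 ] 0.037906824752668725
```

The force climbs to 9 N with no motion and the bar sits at about x = -69 mm, so it is at the off stop. Now I'll throw it to on.

```bash
python3 -m inch '[{"dx":10,"dy":2.1,"dz":2,"roll":0,"gripper":0.4},{"dx":20,"dy":4.3,"dz":4,"roll":0,"gripper":0.4},{"dx":31,"dy":6.6,"dz":7,"roll":0,"gripper":0.4},{"dx":42,"dy":9,"dz":10,"roll":0,"gripper":0.4},{"dx":53,"dy":11.4,"dz":12,"roll":0,"gripper":0.4},{"dx":64,"dy":13.7,"dz":14,"roll":0,"gripper":0.4},{"dx":75,"dy":16,"dz":15,"roll":0,"gripper":0.4},{"dx":86,"dy":18.4,"dz":15,"roll":0,"gripper":0.4},{"dx":97,"dy":20.8,"dz":15,"roll":0,"gripper":0.4},{"dx":108,"dy":23.2,"dz":13,"roll":0,"gripper":0.4},{"dx":118,"dy":25.3,"dz":11,"roll":0,"gripper":0.4},{"dx":127,"dy":27.2,"dz":9,"roll":0,"gripper":0.4}]'
python3 -m inch '[{"dx":9,"dy":2,"dz":-3,"roll":0,"gripper":0.4},{"dx":17,"dy":3.7,"dz":-6,"roll":0,"gripper":0.4},{"dx":23,"dy":5,"dz":-8,"roll":0,"gripper":0.4},{"dx":28,"dy":6,"dz":-9,"roll":0,"gripper":0.4},{"dx":28,"dy":6,"dz":-9,"roll":0,"gripper":0.4}]'
python3 - <<'E'
from h import *
s=observe();e=s['ee_pos']*1000
a=np.radians(12.1); R=np.array([[np.cos(a),np.sin(a)],[-np.sin(a),np.cos(a)]])
print('tcp local',R@(e[:2]-[430.5,303.5]),s['force'],s['finger_gap'])
E
```

```text
t: 17.1
ee_pos: [0.4819, 0.2954, 0.1361]
eef_rot: [-179.9, -0.0, 102.3]
force: [-3.1, -0.2, -1.1]
finger_gap: 0.0377
t: 17.52
ee_pos: [0.5096, 0.301, 0.1266]
eef_rot: [-179.9, 0.0, 102.3]
force: [-2.2, 0.0, -2.0]
finger_gap: 0.0377
tcp local [ 76.82226829 -19.04327599] [-2.19655024  0.03374462 -1.96811585] 0.03774223930332741
```

```bash
python3 -m inch '[{"dx":2,"dy":0.4,"dz":-1,"roll":0,"gripper":0.4},{"dx":4,"dy":0.9,"dz":-1,"roll":0,"gripper":0.4},{"dx":4,"dy":0.9,"dz":-1,"roll":0,"gripper":0.4}]'
python3 -m inch '[{"dx":2,"dy":0.4,"dz":0,"roll":0,"gripper":0.4},{"dx":2,"dy":0.4,"dz":0,"roll":0,"gripper":0.4}]'
python3 - <<'E'
from h import *
s=observe();e=s['ee_pos']*1000
a=np.radians(12.1); R=np.array([[np.cos(a),np.sin(a)],[-np.sin(a),np.cos(a)]])
print('tcp local',R@(e[:2]-[430.5,303.5]),s['force'],s['finger_gap'])
snap('wrist','w18')
E
```

```text
t: 17.77
ee_pos: [0.5104, 0.3013, 0.1263]
eef_rot: [-179.5, 0.1, 102.3]
force: [-8.9, -2.7, 0.8]
finger_gap: 0.0376
t: 17.93
ee_pos: [0.5106, 0.3013, 0.1261]
eef_rot: [-179.3, 0.1, 102.3]
force: [-14.1, -3.4, 4.5]
finger_gap: 0.0375
tcp local [ 77.82872601 -18.92307975] [-14.0525087   -3.35752969   4.50424019] 0.03753636832746674
```

View pics/w18.png

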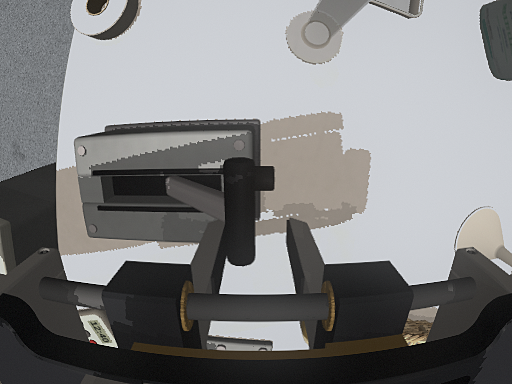

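The on stop is reached: 14 N with no motion, and the bar at (240,210) leans away. I'll back off, rise and check.

```bash
python3 -m inch '[{"dx":-6,"dy":-1.3,"dz":0,"roll":0,"gripper":0.4},{"dx":-12,"dy":-2.6,"dz":0,"roll":0,"gripper":0.4},{"dx":-13,"dy":-2.8,"dz":0,"roll":0,"gripper":0.4},{"dx":-13,"dy":-2.8,"dz":10,"roll":0,"gripper":0.4},{"dx":-13,"dy":-2.8,"dz":35,"roll":0,"gripper":0.4},{"dx":-13,"dy":-2.8,"dz":75,"roll":0,"gripper":0.4},{"dx":-13,"dy":-2.8,"dz":115,"roll":0,"gripper":0.4},{"dx":-13,"dy":-2.8,"dz":150,"roll":0,"gripper":0.4},{"dx":-13,"dy":-2.8,"dz":170,"roll":0,"gripper":0.4},{"dx":-13,"dy":-2.8,"dz":170,"roll":0,"gripper":0.4}]'
python3 - <<'E'
from h import *
s=observe(); print(s['t'],s['force'])
snap('scene','s19');snap('wrist','w19');snap('top','t19')
crop('s19',140,130,340,280,3.9,'s19c')
a=np.radians(12.1); R=np.array([[np.cos(a),np.sin(a)],[-np.sin(a),np.cos(a)]])
for t,f,k in(('w19',fcloud,1),('t19',cloud,1000),('s19',cloud,1000)):
    W,im=f(t);P=(W*k).reshape(-1,3);P=P[np.isfinite(P).all(1)];L=P.copy();L[:,:2]=(P[:,:2]-[430.5,303.5])@R.T
    Q=L[(abs(L[:,1])<38)&(L[:,0]>40)&(L[:,0]<95)&(L[:,2]>120)&(L[:,2]<145)]
    if len(Q)>5: print(t,len(Q),np.percentile(Q,[3,50,97],axis=0).round(1).tolist())
a=np.radians(7.9); R=np.array([[np.cos(a),np.sin(a)],[-np.sin(a),np.cos(a)]])
W,im=cloud('s19');P=(W*1000).reshape(-1,3);P=P[np.isfinite(P).all(1)];L=P.copy();L[:,:2]=(P[:,:2]-[466.7,2.4])@R.T
Q=L[(abs(L[:,1])<70)&(L[:,0]>-80)&(L[:,0]<15)&(L[:,2]>32)&(L[:,2]<115)]
A=np.c_[Q[:,2]-12,np.ones(len(Q))]; c=np.linalg.lstsq(A,Q[:,0],rcond=None)[0]
for _ in range(8):
    r=abs(Q[:,0]-A@c)<5; c=np.linalg.lstsq(A[r],Q[r,0],rcond=None)[0]
print('guard',r.sum(),'tilt',np.degrees(np.arctan(c[0])),'front',c[1])
E
```

```text
t: 18.82
ee_pos: [0.5068, 0.3012, 0.3058]
eef_rot: [179.1, -0.2, 102.3]
force: [0.3, 0.4, -0.3]
finger_gap: 0.0376
18.8167 [ 0.31445156  0.36831777 -0.26578353]
w19 829 [[61.0, -28.7, 123.8], [69.2, 1.4, 129.6], [77.1, 30.7, 131.8]]
t19 28 [[58.2, -32.8, 123.2], [65.9, -24.6, 128.4], [73.9, -17.0, 133.7]]
s19 66 [[53.2, -32.4, 120.6], [60.6, -1.4, 127.1], [69.9, 28.8, 133.4]]
guard 692 tilt 0.5045342664467809 front -2.3551715392718657
```

View pics/s19c.png

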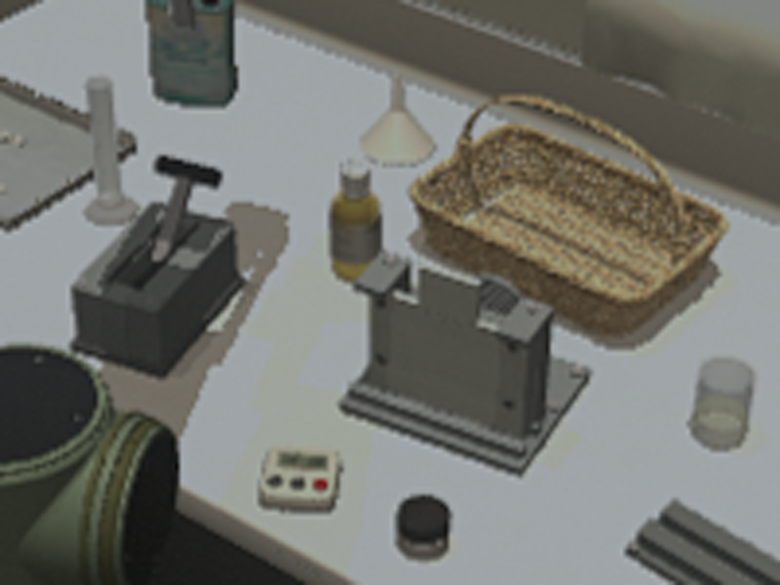

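View pics/t19.png

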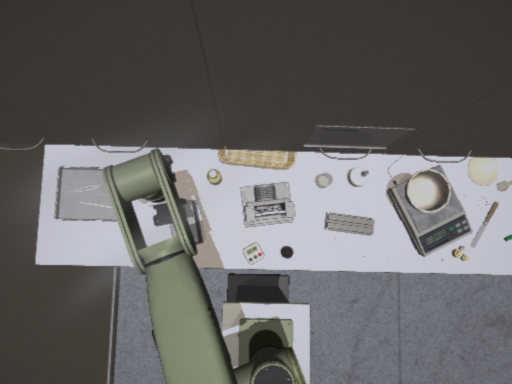

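```bash
python3 -c "
from cell import *
print(sign_off())"
```

```text
the job is handed in; nothing more can be done
None
```

The guard is back in the drive slot and the lever has been pushed fully off and then thrown fully on. I handed the job in at about 19 s, well inside the 58 s limit; the sign-off reports no verdict.

- **Guard:** The moves allow no tilt, so I gripped the tab by its side edges instead of across its thickness as you asked. I tilted the plate about 23° against the rim of the stand groove, slid it under the ears until the foot touched the slot floor, and swung it upright.
- **Lever:** I pushed it to the off stop (force rose to 9 N with no motion), then to the on stop (14 N with no motion). I then backed the fingers off and raised them clear.

**Last checks:**
- **Guard position:** The last scene-camera fit shows the guard upright, within about 1° of vertical, with its foot about 2 mm from the slot's centre line. The last sideways check, made just after I let go of the guard, put it within about 2 mm of the middle.
- **Lever angle:** The wrist camera puts the bar 69 mm past the pivot, which is about +0.76 rad. The scene and top cameras read 61 and 66 mm from only a few points, and the scene figure alone would be about 0.65 rad. I trusted the wrist view and the contact at the stop.
- **Bystanders:** None look moved in the final pictures. The arm hid the measuring cylinder in the last top view, but the scene view shows it standing in place.

One disagreement: the plate stands flat on its foot, almost vertical, instead of leaning back 2 to 8° on the posts. The wrist camera also put the foot nearer 5 mm from the centre line; both figures are within the limits.

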